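# Lock the dry-goods bin: line up the slotted disc and push the bar home

## Task

Lock the lid of the low plywood bin: with a fingertip, push the upright tab of the slotted steel disc round until the slot lines up with the sliding bar, then push the bar's own tab until the bar has gone through the slot and is fully home in the keeper. Just push, without gripping either tab, and leave the sugar bowl, mortar, saucer and spatula where they stand.

Things in the scene. Friction and masses are not known exactly. Their poses are not given: they have to be found in the camera images.
- bin: low plywood bin, 260 mm (x) by 400 mm (y) by 100 mm high, fixed, its length roughly across the robot's view. Origin: centre of its underside on the marble; y along its length, z up. Lid on top, with a fixed end board beyond y = +100 mm. The steel lock lies on top along x = +20 mm: track (y = -142 to +16 mm), slotted disc (axis y = +60), keeper (y = +104 to +126). The bar slides towards +y
- lock_disc (a joint): angle of the slotted disc about its upright axis, rad, anticlockwise from above positive. At 0 and at pi the slot lies along the bar; either will do (at 0 the disc's tab points to the bin's +x, at pi to -x). Starts at 0.6 to 2.54, tab on the keeper's half. Turns all round without stops, takes about 0.06 N m, stays where it is left. The bar enters freely within about 0.1 rad
- disc_centre (a point): centre of the steel disc, on its axis, at its upper face (116 mm above the marble). Disc 72 mm across with a straight slot 18 mm wide and 12 mm deep, open at the top, right across its middle, set in a fixed steel bezel 86 mm across of the same height, open towards track and keeper. The point turns with the disc: the slot runs along its y, the tab stands on its +x
- disc_tab (a point): top centre of the disc's upright steel tab, 142 mm above the marble; the tab is 14 mm (radially) by 12 mm (along the turn) and 26 mm high above the disc's face, its centre 25 mm from the disc's axis, square to the slot
- lock_bar (a joint): how far the bar is slid towards the bin's +y, m: starts at 0 to 0.010 (drawn back, nose short of the disc); 0.118 is fully home against its stop, nose flush with the keeper's far face. Takes about 3 N to slide, stays where it is left. The disc blocks it from about 0.016 on unless the slot is lined up
- bar_tab (a point): top centre of the bar's upright steel push tab, 140.5 mm above the marble; 18 mm across the bar, 12 mm along it, standing 22 mm clear above the track (the track is 22 mm wide and at most 118 mm above the marble). Push its face on the bin's -y side, towards +y; it travels until it meets the bridge at the track's +y end
- bar_nose (a point): tip of the bar's round nose, at mid height of the bar (109 mm above the marble), 131 mm ahead of the tab's centre; bar 12 mm wide and 10 mm high
- sugar_bowl_mid (a point): middle (40 mm up) of the round stainless sugar bowl with closed hinged lid, 80 mm across and 85 mm high, standing loose on the bin's lid on the bin's -x side of the track
- mortar_mid (a point): middle (35 mm up) of the grey stone mortar, 96 mm across and 70 mm high, loose on the marble beside one end of the bin
- saucer_mid (a point): middle of the green melamine saucer, 130 mm across and 18 mm high, loose on the marble beside the other end of the bin
- spatula_mid (a point): middle of the flat bamboo spatula, 283 mm long, 52 mm wide at the blade and 6 mm thick, lying loose on the marble beyond the bin's far long side
- keeper (a point): centre of the keeper's opening, 109 mm above the marble, 55 mm beyond the disc's axis on the bin's +y side; the steel arch is 27 mm wide, 22 mm long (along the bar) and its top is 19.5 mm above the bin's top

How it is judged:
On the way, in this order (a step that is already met when the one before it is completed fails the run):
1. the disc is turned until its slot lines up with the bar (within 0.25 rad) while the bar is still short of the disc (angle between the y axis of disc_centre and the y axis of bin, either way round below 0.25 rad and value of joint lock_bar below 0.03 m), for 0.1 s.
2. the bar is pushed through the slot, fully home in the keeper (within 5 mm of its stop) (value of joint lock_bar above 0.113 m), for 0.2 s.
At the end, for the whole second after the job is handed in: the bar is within 5 mm of its stop (joint above 0.113 m) and at rest, through the disc's slot (slot within 0.15 rad of the bar's line), and the sugar bowl, mortar, saucer and spatula stand upright within 15 mm of where they were (value of joint lock_bar above 0.113 m and velocity of joint lock_bar between -0.005 and 0.005 m/s and angle between the y axis of disc_centre and the y axis of bin, either way round below 0.15 rad and distance of each of sugar_bowl_mid, mortar_mid, saucer_mid, spatula_mid from where it was at the start of the episode below 0.015 m and angle between each of sugar_bowl_mid, mortar_mid, saucer_mid, spatula_mid's own z axis and vertical below 0.15 rad); the robot touches nothing.
It fails at once if the disc's tab is pinched (pushed on two opposite faces at once, over 1 N each) ((contact force between the fingers and lock_disc_c3 above 1 N and contact force between the fingers and lock_disc_c4 above 1 N) or (contact force between the fingers and lock_disc_c5 above 1 N and contact force between the fingers and lock_disc_c6 above 1 N)).
It fails at once if the bar's tab is pinched (pushed on two opposite faces at once, over 1 N each) ((contact force between the fingers and lock_bar_c3 above 1 N and contact force between the fingers and lock_bar_c4 above 1 N) or (contact force between the fingers and lock_bar_c5 above 1 N and contact force between the fingers and lock_bar_c6 above 1 N)).
It fails at once if the sugar bowl, mortar, saucer or spatula is moved or lifted by more than 15 mm (distance of any of sugar_bowl_mid, mortar_mid, saucer_mid, spatula_mid from where it was at the start of the episode above 0.015 m).
It also fails if it takes over 54 s, if anything falls off the work surface, if the arm or the gripper's body presses on something with over 40 N, if the wrist force passes 120 N, or if a joint passes its speed limit or range.

## Robot

A 6-joint arm with a two-finger parallel gripper is mounted at the origin on the work surface. World frame = base frame: x ahead of the robot, y to its left, z up, the work surface at z = 0. Lengths are in m, angles in rad, forces in N, time in s.
With the tool pointing down it reaches from about 0.25 to 0.725 m from the base axis. Payload 4 kg.
Tool frame: the origin (TCP) lies where the fingers leave the gripper's body, on its centre line; the fingertips stand 73 mm ahead of it and the grasp point (between the pads) lies 54 mm ahead of it (bot.tip_reach is the z of the fingertips in the tool frame, in m); z points along the fingers, x is the direction in which the jaws open and shut, and the axes are right-handed (so a half turn about z gives the same grasp; the last joint's range is limited). The gripper opens to 85 mm and grips with 20 to 120 N. Pads are 22 mm wide; open, the fingers measure 114 mm over their backs; the gripper's body (76 mm by 85 mm) begins 54 mm behind the grasp point. The pads swing forward as they close: fully open they stand 13 mm farther back than shut.
Start: joints at [-1.229, 0.241, 0.005, 1.335, 0, 1.571], TCP at [0.168, -0.471, 0.304] pointing down, gripper open.
Joint ranges: [-2.72, 2.72], [-1.05, 1.87], [-1.09, 1.28], [-1.99, 2.15], [-1.42, 1.44], [-3.14, 3.14]. Speed limits (rad/s): [2.79, 2.79, 3.14, 3.14, 3.14, 3.14].

## Interface

Orientations are given as a unit quaternion [x, y, z, w].
In Python, from workcell import bot, vision, job_done gives the robot as it stands.
- The arm moves only by the tool drive_tool, never from a script. Its argument "steps" is one flat list of numbers, 7 for each row, row after row: the shift along the tool's x, y, z in m, then the turn, a rotation vector about the tool's x, y, z in degrees, then the closure, from -1 (fully open) to 1 (shut). A call has 1 to 8 rows; each row shifts and turns the commanded pose from where the row before left it, along the tool's axes as they then stand; what a row does not reach is not made up. A row lasts 1/12 s, in which the tool goes at most 41.7 mm and 7.16 degrees, less where a joint would pass 70% of its speed; a pose out of reach is approached as far as the arm can. A call is refused whole if a number of a shift passes 0.0417 or a number of a turn 7.16, either way. A call with a gripper value outside its range is refused whole. The fingers move at their own pace and stop on an object; the grip force is fixed at half the most. Time passes only in rows, so rows that do not move let the fingers close. It gives the time, the measured TCP pose, the force and the opening at its end, in the units of the state.
- bot.get_obs(): the state, without advancing time (a new reading comes with each control period).
- vision.camera(name): name is "scene" or "side" or "wrist"; returns (picture, depth): 384x512x3 uint8, red, green, blue; 384x512 float32, m along the optical axis (not along the pixel's ray), 0 where there is no reading.
- vision.camera_model(name): a dict with "mtx" (3x3 intrinsics, pixels), "D" ([k1, k2, p1, p2, k3] as OpenCV has them; the pictures are not rectified), "rvec" (rotation vector, rad) and "tvec" (3), from world to camera coordinates, as OpenCV has them. Camera axes: x right, y down, z forward; pixel columns grow to the right and rows downward; lengths in m; the calibration is good to about 2 mm. A picture is of the moment at which its call begins: read the wrist's pose just before it. camera_model takes no time and is no camera call; for the wrist camera it gives the pose at the moment of the call.
- job_done(): hands the job in, once; it reports no verdict.
The state is a dict: "clock": time; "joint_pos": joint angles; "joint_vel": joint speeds; "tau": joint torques, N m; "eef_pos": TCP position; "tool_rot": TCP orientation; "ft_force": force on the tool from outside, world axes, zero at the start; "ft_torque": the same for the moment, N m; "grip_width": finger opening in m.
Only numpy, scipy, OpenCV 4.12 (cv2) and the standard library are available. Lean on these libraries where they do the work, as an engineer would, in place of code of your own. Each camera call takes 0.05 s, during which the arm holds its last target.

## Working session

There is one attempt and no reset: what is moved stays moved. The work goes in short steps, Python scripts to look and compute and a tool call to move; the robot and the scene stay as the last step left them, time stands still between calls to the robot, and variables do not carry over. Pictures are saved under pics/ and viewed, and the job is handed in when it is done.

Besides the shell and the picture viewer there is one more tool, called after ">>>" as name(argument=value, ...) on one line, values as JSON. drive_tool: Moves the arm, as the interface text tells. Its arguments: {"type":"object","properties":{"steps":{"type":"array"}},"required":["steps"]}

```bash
mkdir -p pics; ls
python3 - <<'E'
from workcell import bot, vision
import cv2, numpy as np
print(bot.get_obs(), bot.tip_reach)
for n in ("scene","side"):
    im,d=vision.camera(n); cv2.imwrite(f"pics/{n}0.png",im[...,::-1]); np.savez(f"{n}0.npz",im=im,d=d,**vision.camera_model(n))
    print(n,vision.camera_model(n))
E
```

```text
pics
{'clock': 0.0, 'joint_pos': array([-1.22903625e+00,  2.41405402e-01,  3.70054374e-03,  1.33517264e+00,
        2.73174472e-05,  1.57076333e+00]), 'joint_vel': array([ 5.07026613e-04,  9.28330216e-04,  6.95711430e-05,  6.32340312e-05,
        7.72328026e-04, -5.83115151e-04]), 'tau': array([ 2.54849938e-04, -3.72315753e+01,  2.52408546e+01,  1.67964748e-02,
        3.31274975e-05, -7.19216739e-07]), 'eef_pos': array([ 0.16741742, -0.47062709,  0.30300753]), 'tool_rot': array([ 8.17060437e-01, -5.76551090e-01, -8.42326927e-04, -6.11139053e-04]), 'ft_force': array([ 0.08109982,  0.53619107, -0.7385314 ]), 'ft_torque': array([-0.01804285, -0.0048578 ,  0.02263211]), 'grip_width': 0.08516523903573463} 0.0726
scene {'mtx': array([[454.93691249,   0.        , 254.83590923],
       [  0.        , 454.93691249, 190.65412207],
       [  0.        ,   0.        ,   1.        ]]), 'D': array([-0.16041929,  0.        ,  0.        ,  0.        ,  0.        ]), 'rvec': array([ 1.41374889,  2.02755869, -0.95399353]), 'tvec': array([ 0.18791492, -0.29230382,  1.88694385])}
side {'mtx': array([[371.27097001,   0.        , 259.38798824],
       [  0.        , 371.27097001, 190.48458695],
       [  0.        ,   0.        ,   1.        ]]), 'D': array([-0.01853664,  0.        ,  0.        ,  0.        ,  0.        ]), 'rvec': array([ 0.00675809,  2.78960057, -1.44010187]), 'tvec': array([0.59310072, 0.06154441, 1.07780896])}
```

View pics/scene0.png

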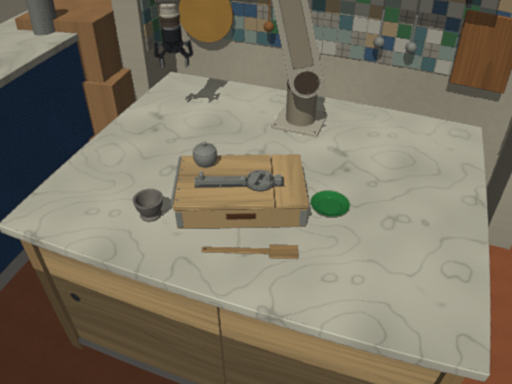

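View pics/side0.png

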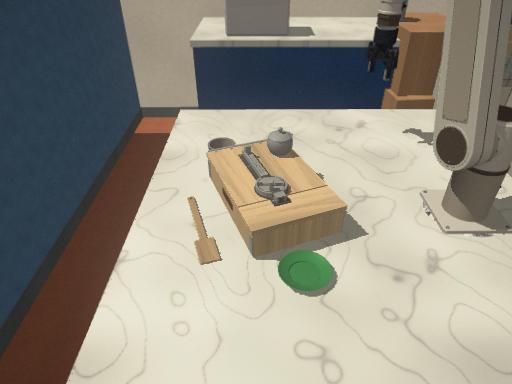

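Run:
```python
import cv2
a=cv2.imread("pics/scene0.png")[135:235,165:320]; b=cv2.imread("pics/side0.png")[130:260,195:350]
cv2.imwrite("pics/sc0z.png",cv2.resize(a,None,fx=5,fy=5,interpolation=cv2.INTER_CUBIC))
cv2.imwrite("pics/si0z.png",cv2.resize(b,None,fx=4.5,fy=4.5,interpolation=cv2.INTER_CUBIC))
```

```text
(no output)
```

View pics/sc0z.png

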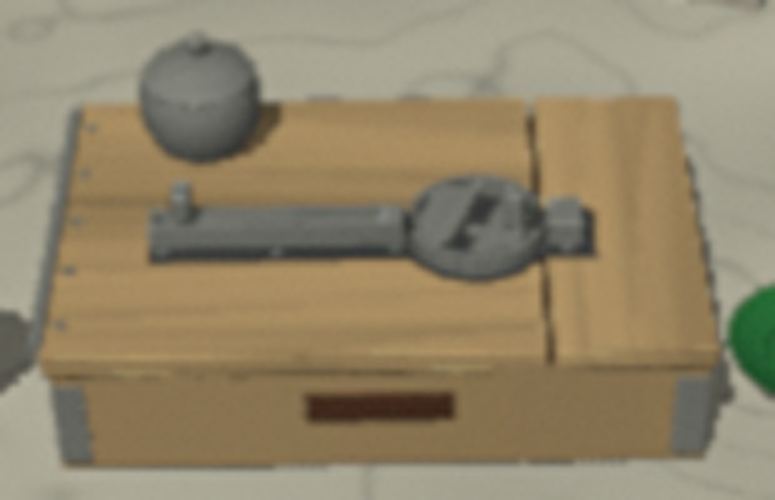

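View pics/si0z.png

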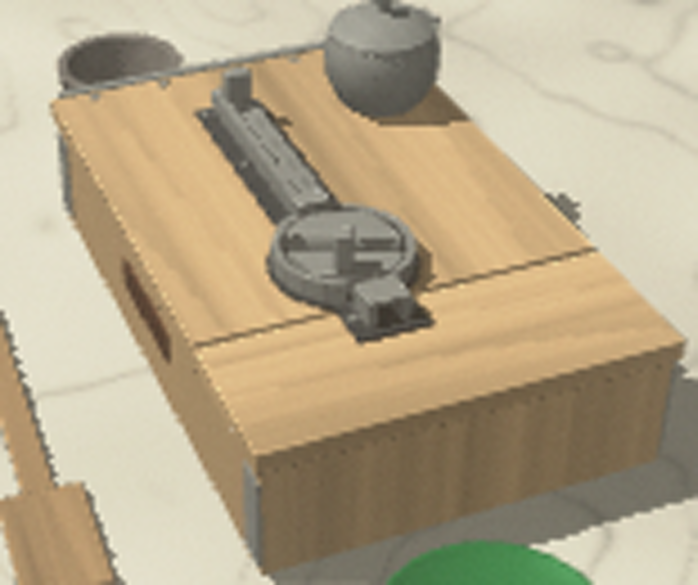

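```bash
cat > h.py <<'E'
import numpy as np, cv2
def ray(m,px):
    R=cv2.Rodrigues(m["rvec"])[0]; t=np.asarray(m["tvec"]).ravel()
    u=cv2.undistortPoints(np.array([[px]],float),m["mtx"],m["D"]).ravel()
    return -R.T@t, R.T@np.array([u[0],u[1],1.])
def onz(m,px,z):
    o,d=ray(m,px); return o+d*(z-o[2])/d[2]
def proj(m,P): return cv2.projectPoints(np.array(P,float).reshape(-1,3),m["rvec"],m["tvec"],m["mtx"],m["D"])[0].reshape(-1,2)
E
python3 - <<'E'
from h import *
sc=np.load("scene0.npz"); si=np.load("side0.npz")
S=lambda x,y:(165+(x+.5)/5-.5,135+(y+.5)/5-.5)
T=lambda x,y:(195+(x+.5)/4.5-.5,130+(y+.5)/4.5-.5)
np.set_printoptions(precision=4,suppress=True)
print("scene")
for n,p,z in [("c--",(80,103),.1),("c-+",(678,97),.1),("c++",(717,355),.1),("c+-",(42,360),.1),("disc",(478,227),.116),("disctab",(512,195),.142),("bartab",(181,184),.1405),("keeper",(567,205),.1195)]: print(n,onz(sc,S(*p),z))
print("side")
for n,p,z in [("c--",(325,45),.1),("c-+",(685,345),.1),("c++",(255,457),.1),("c+-",(52,103),.1),("disc",(345,247),.116),("disctab",(347,232),.142),("bartab",(237,72),.1405),("bowl top",(400,5),.18)]: print(n,onz(si,T(*p),z))
E
```

```text
scene
c-- [ 0.5196 -0.2747  0.1   ]
c-+ [0.3745 0.1003 0.1   ]
c++ [0.6193 0.1931 0.1   ]
c+- [ 0.7598 -0.1749  0.1   ]
disc [0.5732 0.0284 0.116 ]
disctab [0.5679 0.0481 0.142 ]
bartab [ 0.6252 -0.1456  0.1405]
keeper [0.5378 0.074  0.1195]
side
c-- [ 0.5672 -0.2591  0.1   ]
c-+ [0.373  0.1015 0.1   ]
c++ [0.6128 0.1941 0.1   ]
c+- [ 0.7585 -0.174   0.1   ]
disc [0.5616 0.0268 0.116 ]
disctab [0.5617 0.0496 0.142 ]
bartab [ 0.6287 -0.1435  0.1405]
bowl top [ 0.5206 -0.1624  0.18  ]
```

>>> drive_tool(steps=[-0.02,-0.031,0,0,0,0,1,-0.02,-0.031,0,0,0,0,1,-0.02,-0.031,0,0,0,0,1,-0.02,-0.031,0,0,0,0,1,-0.02,-0.031,0,0,0,0,1,-0.02,-0.031,0,0,0,0,1,-0.02,-0.031,0,0,0,0,1,-0.02,-0.031,0,0,0,0,1])

```text
clock: 0.77
eef_pos: [0.3481, -0.2355, 0.3037]
tool_rot: [0.817, -0.577, -0.0, 0.0]
ft_force: [0.0, -0.6, -0.4]
grip_width: 0.0003
```

>>> drive_tool(steps=[-0.02,-0.031,0,0,0,0,1,-0.02,-0.031,0,0,0,0,1,-0.02,-0.031,0,0,0,0,1,-0.02,-0.031,0,0,0,0,1,-0.02,-0.031,0,0,0,0,1,-0.02,-0.031,0,0,0,0,1,0,0,0,0,0,0,1,0,0,0,0,0,0,1])

```text
clock: 1.43
eef_pos: [0.4831, -0.0602, 0.303]
tool_rot: [0.818, -0.575, -0.001, 0.0]
ft_force: [-0.3, -0.2, -0.3]
grip_width: 0.0
```

Run:
```python
from workcell import bot, vision
import cv2, numpy as np
o=bot.get_obs(); print(o["clock"],o["eef_pos"],o["tool_rot"],o["joint_pos"],o["ft_force"],o["grip_width"])
m=vision.camera_model("wrist"); im,d=vision.camera("wrist"); np.savez("wrist1.npz",im=im,d=d,**m)
cv2.imwrite("pics/w1.png",im[...,::-1])
R=cv2.Rodrigues(m["rvec"])[0]; print(-R.T@m["tvec"].ravel(), R[2])
```

```text
1.4333 [ 0.48312165 -0.06016302  0.30304886] [ 8.18223607e-01 -5.74899440e-01 -7.16870607e-04  4.98269167e-04] [-1.23793872e-01  2.16107143e-01 -2.88976731e-02  1.32752527e+00
 -2.06798209e-04  2.67196566e+00] [-0.33453372 -0.16316983 -0.29694859] 3.486669009004775e-05
[ 0.55026004 -0.0364619   0.37236058] [-0.26210424 -0.09331875 -0.96051704]
```

View pics/w1.png

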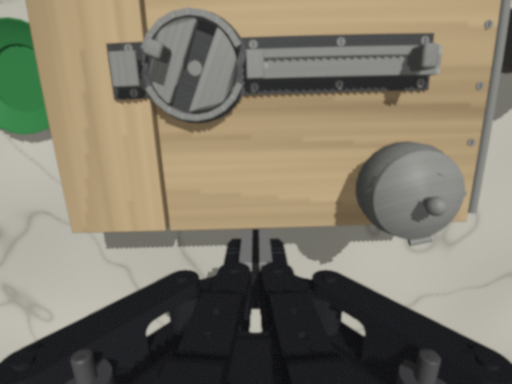

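Run:
```python
import cv2
a=cv2.imread("pics/w1.png")
cv2.imwrite("pics/w1z.png",cv2.resize(a[0:135,100:260],None,fx=5,fy=4.4,interpolation=cv2.INTER_CUBIC))
cv2.imwrite("pics/w1y.png",cv2.resize(a[20:110,240:450],None,fx=3.8,fy=3.8,interpolation=cv2.INTER_CUBIC))
```

```text
(no output)
```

View pics/w1z.png

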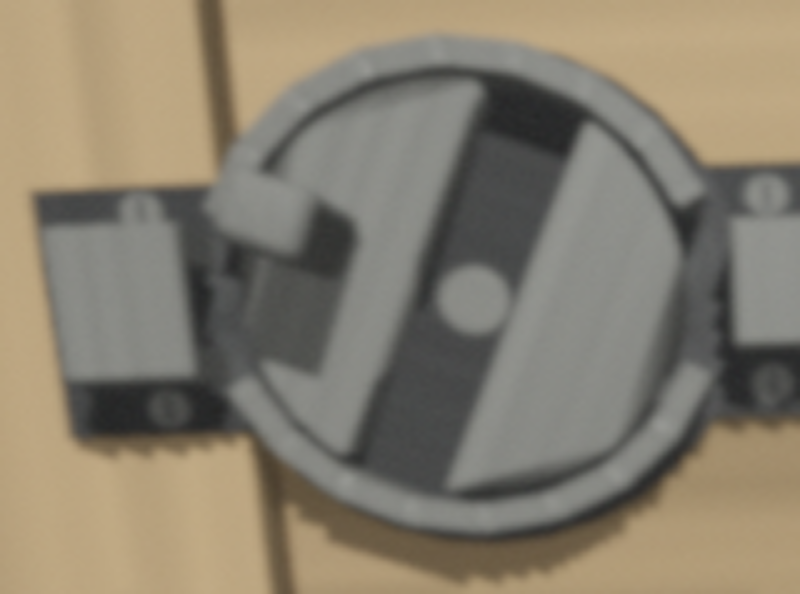

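View pics/w1y.png

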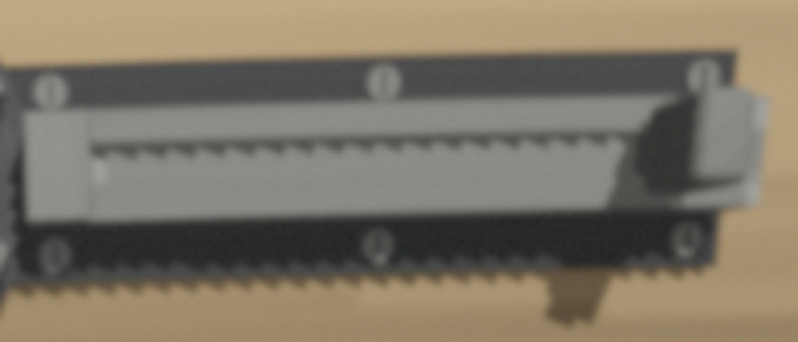

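Run:
```python
from h import *
from scipy.optimize import least_squares
np.set_printoptions(precision=4,suppress=True)
w=np.load("wrist1.npz")
Z=lambda x,y:(100+(x+.5)/5-.5,(y+.5)/4.4-.5)
Y=lambda x,y:(240+(x+.5)/3.8-.5,20+(y+.5)/3.8-.5)
ang=lambda v:np.degrees(np.arctan2(v[1],v[0]))
P=lambda f,p,z:onz(w,f(*p),z)[:2]
I=lambda x,y:(x,y)
for n,a,b,z in [("lid edge",(75,233),(470,221),.1),]:
    print(n,ang(P(I,a,z)-P(I,b,z)))
print("plate top", ang(P(Y,(5,70),.102)-P(Y,(735,52),.102)), "bot",ang(P(Y,(5,285),.102)-P(Y,(710,265),.102)))
bz=np.array([P(Z,p,.116) for p in [(440,37),(330,68),(255,125),(560,62),(650,120),(705,190),(716,372),(650,465),(560,520),(480,533),(380,512),(290,455),(232,388)]])
r=least_squares(lambda q:np.hypot(*(bz-q[:2]).T)-q[2],[.565,.024,.043]); print("bezel",r.x,r.fun*1e3)
c=r.x[:2]
sl=[P(Z,p,.116) for p in [(350,458),(485,85),(448,490),(585,125)]]
print("slot edges",ang(sl[1]-sl[0]),ang(sl[3]-sl[2]))
tab=np.array([P(Z,p,.142) for p in [(225,168),(318,202),(303,257),(207,208)]]); t=tab.mean(0); print("tab",t,t-c,ang(t-c),np.hypot(*(t-c)))
bt=np.array([P(Y,p,.1405) for p in [(698,88),(752,92),(747,180),(690,180)]]); print("bartab",bt.mean(0),bt)
yb=np.radians(111.5); y=np.array([np.cos(yb),np.sin(yb)]);x=np.array([y[1],-y[0]])
print("bartab in disc frame",(bt.mean(0)-c)@x,(bt.mean(0)-c)@y)
```

```text
lid edge 111.66462959384711
plate top 111.67039370578395 bot 111.70966676388379
bezel [0.5623 0.0219 0.0425] [ 0.2403  0.024   0.3933 -0.4778 -0.3325  0.2645  0.1872 -0.3087  0.328
  0.4151 -0.2406 -0.6339  0.1413]
slot edges -2.1236360036350455 -1.8132928636264931
tab [0.5641 0.0472] [0.0017 0.0253] 86.10126841571099 0.025380071446071316
bartab [ 0.6281 -0.1438] [[ 0.6339 -0.1355]
 [ 0.6371 -0.1457]
 [ 0.6227 -0.1523]
 [ 0.6186 -0.1417]]
bartab in disc frame 0.00044514494958510105 -0.17822260014977573
```

>>> drive_tool(steps=[0,0,0.005,0,0,-7.16,1,0,0,0.005,0,0,-7.16,1,0,0,0.005,0,0,-7.16,1,0,0,0.005,0,0,-7.16,1,0,0,0.005,0,0,-7.16,1,0,0,0.005,0,0,-7.16,1,0,0,0.005,0,0,-7.16,1,0,0,0.005,0,0,-7.16,1])

```text
clock: 2.15
eef_pos: [0.4815, -0.0634, 0.2637]
tool_rot: [0.994, -0.113, -0.0, 0.0]
ft_force: [-0.4, -0.3, 0.3]
grip_width: -0.0001
```

>>> drive_tool(steps=[0,0,0,0,0,-7.16,1,0,0,0,0,0,-7.16,1,0,0,0,0,0,-7.16,1,0,0,0,0,0,-7.16,1,0,0,0,0,0,-7.16,1,0,0,0,0,0,-7.16,1,0,0,0,0,0,-7.16,1,0,0,0,0,0,-7.16,1])

```text
clock: 2.82
eef_pos: [0.4815, -0.0634, 0.2639]
tool_rot: [0.926, 0.377, -0.0, -0.0]
ft_force: [-0.9, -0.6, 0.5]
grip_width: 0.0001
```

>>> drive_tool(steps=[0,0,0,0,0,-7.16,1,0,0,0,0,0,-7.16,1,0,0,0,0,0,-7.16,1,0,0,0,0,0,-7.16,1,0,0,0,0,0,-7.16,1,0,0,0,0,0,-7.16,1,0,0,0,0,0,0,1,0,0,0,0,0,0,1])

```text
clock: 3.48
eef_pos: [0.4819, -0.063, 0.2639]
tool_rot: [0.727, 0.687, -0.0, -0.0]
ft_force: [-0.3, 1.4, -0.4]
grip_width: 0.0002
```

```bash
cat > st.py <<'E'
from workcell import bot
import numpy as np
from scipy.spatial.transform import Rotation as Ro
np.set_printoptions(precision=4,suppress=True)
c=np.array([.5623,.0219]); xb=np.radians(21.67)
ex=np.array([np.cos(xb),np.sin(xb)]); ey=np.array([-ex[1],ex[0]])
o=bot.get_obs(); R=Ro.from_quat(o["tool_rot"]).as_matrix()
def show():
    p=o["eef_pos"]; print(o["clock"],"tcp",p,"yaw",np.degrees(np.arctan2(R[1,0],R[0,0])),"tilt",np.degrees(np.arccos(-R[2,2])),"bin/disc frame",(p[:2]-c)@ex,(p[:2]-c)@ey,"F",o["ft_force"],"q6",o["joint_pos"][5])
def to(bx,by,z):
    t=np.r_[c+bx*ex+by*ey,z]; print("tool shift to",(bx,by,z),R.T@(t-o["eef_pos"]))
E
python3 -c "
from st import *
show(); to(-.0127,.0330,.2); to(-.0127,.0330,.245)"
```

```text
3.4833 tcp [ 0.4819 -0.063   0.2639] yaw 86.79373654137092 tilt 0.02560910643434393 bin/disc frame -0.10610744375221771 -0.04917689122383805 F [-0.2969  1.4254 -0.3887] q6 -0.07392020246948364
tool shift to (-0.0127, 0.033, 0.2) [0.1139 0.0502 0.0639]
tool shift to (-0.0127, 0.033, 0.245) [0.1138 0.0502 0.0189]
```

>>> drive_tool(steps=[0.0228,0.01,0,0,0,0,1,0.0228,0.01,0,0,0,0,1,0.0228,0.01,0,0,0,0,1,0.0228,0.01,0.01,0,0,0,1,0.0227,0.01,0.01,0,0,0.9,1,0,0,0.02,0,0,0,1,0,0,0,0,0,0,1,0,0,0,0,0,0,1])

```text
clock: 4.15
eef_pos: [0.5371, 0.0489, 0.2228]
tool_rot: [0.731, 0.683, -0.002, -0.001]
ft_force: [1.1, -0.3, 0.9]
grip_width: 0.0001
```

Run:
```python
from st import *
from workcell import vision
import cv2
show(); to(-.0127,.0330,.1986)
a=vision.camera("side")[0]; b=vision.camera("wrist")[0]
cv2.imwrite("pics/s2.png",np.hstack([cv2.resize(a[130:230,220:340],(480,400)),cv2.resize(b[:,100:356],(266,400))])[...,::-1])
```

```text
4.15 tcp [0.5371 0.0489 0.2228] yaw 86.08560162464588 tilt 0.22954788016643082 bin/disc frame -0.013442925460292389 0.03441428745174569 F [ 1.1227 -0.3309  0.8971] q6 0.15929204556866702
tool shift to (-0.0127, 0.033, 0.1986) [-0.0009  0.0014  0.0242]
```

View pics/s2.png

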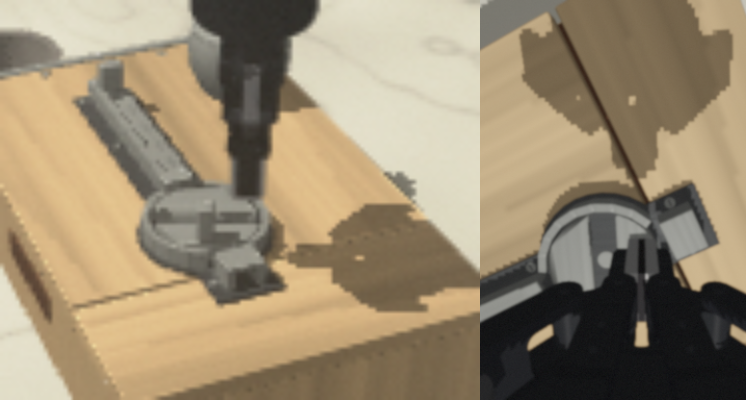

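>>> drive_tool(steps=[-0.0009,0.0014,0.012,0,0,-1.6,1,0,0,0.0122,0,0,0,1,0,0,0,0,0,0,1,0,0.003,0,0,0,0,1,0,0.003,0,0,0,0,1,0,0,0,0,0,0,1])

```text
clock: 4.75
eef_pos: [0.5465, 0.0479, 0.2009]
tool_rot: [0.721, 0.693, 0.001, 0.001]
ft_force: [-1.4, 0.2, 0.5]
grip_width: 0.0003
```

Run:
```python
from st import *
show(); 
for g in (.0165,.017): 
    th=np.radians(66.2); to(.025*np.cos(th)-g*np.sin(th),.025*np.sin(th)+g*np.cos(th),.1986)
```

```text
4.75 tcp [0.5465 0.0479 0.2009] yaw 87.75335988874548 tilt 0.09571082443768085 bin/disc frame -0.00512673068495412 0.030010036321511297 F [-1.363   0.175   0.5015] q6 0.12664271271027025
tool shift to (np.float64(-0.005008202110712361), np.float64(0.029532489086060057), 0.1986) [-0.0004  0.0003  0.0023]
tool shift to (np.float64(-0.005465681944637273), np.float64(0.029734261734236253), 0.1986) [-0.0004 -0.0002  0.0023]
```

>>> drive_tool(steps=[0.0016,0.0027,0,0,0,6,1,0.0016,0.0027,0,0,0,6,1,0.0016,0.0027,0,0,0,6,1,0.0016,0.0027,0,0,0,6,1,0.0016,0.0027,0,0,0,6,1,0.0016,0.0027,0,0,0,6,1,0.0016,0.0027,0,0,0,6,1,0,0,0,0,0,0,1])

```text
clock: 5.42
eef_pos: [0.5671, 0.0522, 0.2004]
tool_rot: [0.922, 0.388, 0.0, -0.0]
ft_force: [-2.2, 1.2, 1.2]
grip_width: -0.0001
```

Run:
```python
from st import *
from workcell import vision
import cv2
show(); 
for d in (18,20,24,0):
    th=np.radians(d);g=.017; to(.025*np.cos(th)-g*np.sin(th),.025*np.sin(th)+g*np.cos(th),.2)
a=vision.camera("side")[0]; b=vision.camera("wrist")[0]
cv2.imwrite("pics/s3.png",np.hstack([cv2.resize(a[130:230,220:340],(480,400)),cv2.resize(b[:,100:356],(266,400))])[...,::-1])
```

```text
5.4167 tcp [0.5671 0.0522 0.2004] yaw 45.70297472344985 tilt 0.030648348569231272 bin/disc frame 0.015622767311263767 0.026435350410445705 F [-2.2145  1.1621  1.2116] q6 0.8648334254115608
tool shift to (np.float64(0.018523124003004734), np.float64(0.023893385636391297), 0.2) [0.0016 0.0035 0.0004]
tool shift to (np.float64(0.017677973083111344), np.float64(0.02452527813650216), 0.2) [0.0011 0.0026 0.0004]
tool shift to (np.float64(0.01592411350877642), np.float64(0.025698688856819224), 0.2) [-0.      0.0008  0.0004]
tool shift to (np.float64(0.025), np.float64(0.017), 0.2) [0.0047 0.0124 0.0004]
```

View pics/s3.png

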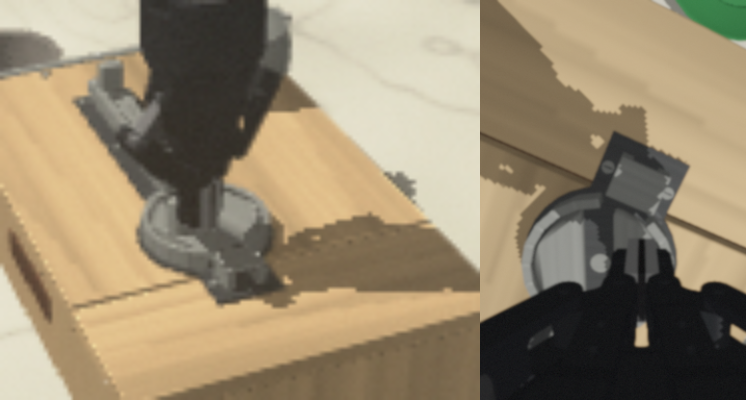

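>>> drive_tool(steps=[0.0016,0.0027,0,0,0,6,1,0.0016,0.0027,0,0,0,6,1,0.0016,0.0027,0,0,0,6,1,0.0016,0.0027,0,0,0,6,1,0,0,0,0,0,0,1,0,0,0,0,0,0,1])

```text
clock: 6.02
eef_pos: [0.5786, 0.0476, 0.2001]
tool_rot: [0.982, 0.191, 0.001, -0.0]
ft_force: [-1.0, 1.5, 2.6]
grip_width: 0.0001
```

Run:
```python
from st import *
show(); to(.025,.017,.2)
```

```text
6.0167 tcp [0.5786 0.0476 0.2001] yaw 22.036732549192447 tilt 0.0652865612596922 bin/disc frame 0.024578482111686367 0.017842322789362035 F [-0.9612  1.4724  2.5759] q6 1.2680156083969396
tool shift to (0.025, 0.017, 0.2) [0.0004 0.0008 0.0001]
```

>>> drive_tool(steps=[0,-0.01,0,0,0,0,1,0,0,-0.035,0,0,0,1,0,0,-0.035,0,0,0,1,-0.006,0.032,-0.02,0,0,0,1,-0.006,0.032,-0.01,0,0,0,1,-0.006,0.032,0,0,0,0,1,-0.006,0.032,0,0,0,0,1,0,0,0,0,0,0,1])

```text
clock: 6.68
eef_pos: [0.6006, -0.0762, 0.2999]
tool_rot: [0.982, 0.187, 0.001, 0.002]
ft_force: [-0.1, -0.3, -0.6]
grip_width: 0.0002
```

>>> drive_tool(steps=[0,0,0,0,0,0,1])

```text
clock: 6.77
eef_pos: [0.5999, -0.0726, 0.2994]
tool_rot: [0.982, 0.188, 0.0, 0.0]
ft_force: [-0.3, 1.2, -0.1]
grip_width: -0.0001
```

Run:
```python
from st import *
from workcell import vision
import cv2
show()
m=vision.camera_model("wrist"); im,d=vision.camera("wrist"); np.savez("wrist4.npz",im=im,**m)
cv2.imwrite("pics/w4.png",im[...,::-1])
```

```text
6.7667 tcp [ 0.5999 -0.0726  0.2994] yaw 21.724772459390255 tilt 0.014236517094852916 bin/disc frame 4.632405775903829e-05 -0.10169599398120861 F [-0.3074  1.1669 -0.1175] q6 1.0712861304618504
```

View pics/w4.png

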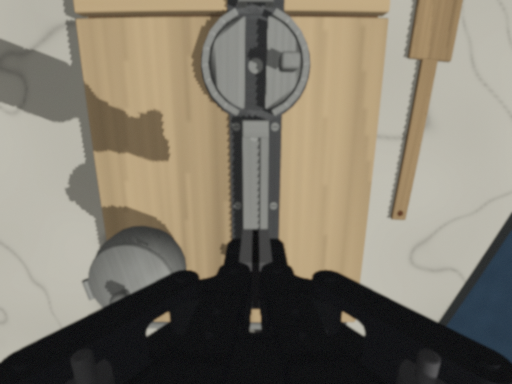

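Run:
```python
import cv2
a=cv2.imread("pics/w4.png")
cv2.imwrite("pics/w4z.png",cv2.resize(a[0:125,195:320],None,fx=4.7,fy=4.7,interpolation=cv2.INTER_CUBIC))
```

```text
(no output)
```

View pics/w4z.png

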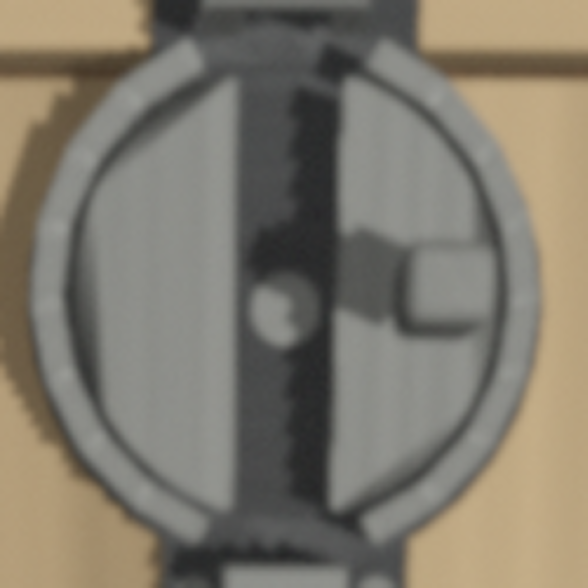

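Run:
```python
from h import *
w=np.load("wrist4.npz")
Z=lambda x,y:(195+(x+.5)/4.7-.5,(y+.5)/4.7-.5)
P=lambda p,z,f=Z:onz(w,f(*p),z)[:2]
ang=lambda v:np.degrees(np.arctan2(v[1],v[0]))
print("slot",ang(P((240,78),.116)-P((232,515),.116)),ang(P((343,85),.116)-P((330,515),.116)))
I=lambda x,y:(x,y)
im=cv2.cvtColor(w["im"],cv2.COLOR_RGB2HSV)
# steel dark plate mask: saturation low, rows 125-215
L=[];Rr=[]
for r in range(128,215,4):
    row=im[r,215:300,1].astype(int); xs=np.where(row<50)[0]
    if len(xs): L.append((215+xs[0],r));Rr.append((215+xs[-1],r))
for e in (L,Rr):
    p=np.array([P(q,.102,I) for q in e]); l=cv2.fitLine(p.astype(np.float32),cv2.DIST_HUBER,0,.001,.001).ravel(); print("plate edge",ang(l[:2])%180,len(e))
```

```text
slot 110.09901201455392 110.37922889265113
plate edge 111.941765 22
plate edge 111.79396 22
```

>>> drive_tool(steps=[0,0.035,0,0,0,0,1,0,0.035,0,0,0,0,1,0,0.036,0,0,0,0,1,0,0,0.03,0,0,0,1,0,0,0.03,0,0,0,1,0,0,0.03,0,0,0,1,0,0,0.0114,0,0,0,1,0,0,0,0,0,0,1])

```text
clock: 7.48
eef_pos: [0.637, -0.1671, 0.1933]
tool_rot: [0.982, 0.191, -0.004, -0.002]
ft_force: [-0.4, 0.1, -0.5]
grip_width: 0.0001
```

Run:
```python
from st import *
from workcell import vision
import cv2
show(); to(0.0004,-.195,.198)
a=vision.camera("side")[0]; b=vision.camera("scene")[0]
cv2.imwrite("pics/s5.png",np.hstack([cv2.resize(a[100:220,200:320],(400,400)),cv2.resize(b[120:220,170:270],(400,400))])[...,::-1])
```

```text
7.4833 tcp [ 0.637  -0.1671  0.1933] yaw 21.976878665619243 tilt 0.5340743069687875 bin/disc frame -0.0004087496768284138 -0.20325413546401258 F [-0.3943  0.1489 -0.481 ] q6 0.9305998688209622
tool shift to (0.0004, -0.195, 0.198) [ 0.0008 -0.0083 -0.0047]
```

View pics/s5.png

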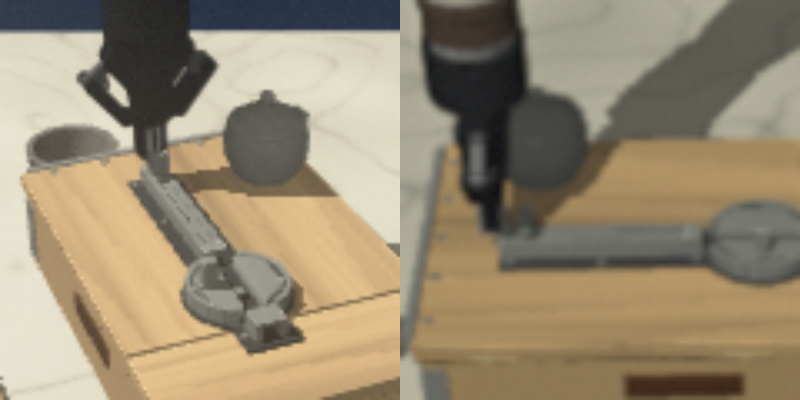

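>>> drive_tool(steps=[0.0005,0,-0.002,0,0,0,1,0,-0.008,0,0,0,0,1,0,-0.008,0,0,0,0,1,0,-0.01,0,0,0,0,1,0,-0.012,0,0,0,0,1,0,-0.012,0,0,0,0,1,0,-0.012,0,0,0,0,1,0,-0.012,0,0,0,0,1])

```text
clock: 8.25
eef_pos: [0.6119, -0.0995, 0.2008]
tool_rot: [0.982, 0.189, 0.0, 0.0]
ft_force: [1.7, -4.2, 2.6]
grip_width: 0.0
```

Run:
```python
from st import *
show(); to(0.0004,-.082,.2)
```

```text
8.25 tcp [ 0.6119 -0.0995  0.2008] yaw 21.82165277830732 tilt 0.06239592078263074 bin/disc frame 0.001240580046243327 -0.1310761674765289 F [ 1.6837 -4.1707  2.5677] q6 1.0288870259313736
tool shift to (0.0004, -0.082, 0.2) [-0.0007 -0.0491  0.0008]
```

>>> drive_tool(steps=[0,-0.01,0,0,0,0,1,0,-0.01,0,0,0,0,1,0,-0.01,0,0,0,0,1,0,-0.008,0,0,0,0,1,0,-0.004,0,0,0,0,1,0,0,0,0,0,0,1,0,0,0,0,0,0,1])

```text
clock: 8.83
eef_pos: [0.5954, -0.0608, 0.1993]
tool_rot: [0.982, 0.19, -0.002, -0.001]
ft_force: [-0.3, -0.1, 1.1]
grip_width: 0.0001
```

Run:
```python
from st import *
show(); to(0.0004,-.082,.2)
```

```text
8.8333 tcp [ 0.5954 -0.0608  0.1993] yaw 21.848595861586475 tilt 0.2155131398896943 bin/disc frame 0.00023947796920449852 -0.08912452448412517 F [-0.306  -0.0858  1.0762] q6 1.087177231884275
tool shift to (0.0004, -0.082, 0.2) [ 0.0002 -0.0071 -0.0006]
```

>>> drive_tool(steps=[0,-0.003,0,0,0,0,1,0,-0.002,0,0,0,0,1,0,-0.002,0,0,0,0,1,0,0,0,0,0,0,1,0,0,0,0,0,0,1])

```text
clock: 9.25
eef_pos: [0.5936, -0.0553, 0.1999]
tool_rot: [0.982, 0.189, -0.001, -0.0]
ft_force: [0.2, -2.5, -1.7]
grip_width: 0.0
```

>>> drive_tool(steps=[0,-0.001,0,0,0,0,1,0,0,0,0,0,0,1,0,0,0,0,0,0,1])

```text
clock: 9.5
eef_pos: [0.5935, -0.0544, 0.2002]
tool_rot: [0.982, 0.189, -0.0, 0.0]
ft_force: [-0.6, -3.0, -2.4]
grip_width: -0.0
```

Run:
```python
from st import *
show(); to(0.0004,-.082,.2)
```

```text
9.5 tcp [ 0.5935 -0.0544  0.2002] yaw 21.79098288599126 tilt 0.021350758592656515 bin/disc frame 0.0008470390367936089 -0.08244833144798634 F [-0.5601 -3.0399 -2.4291] q6 1.0991504845828803
tool shift to (0.0004, -0.082, 0.2) [-0.0004 -0.0004  0.0002]
```

Still pushing at about 3 N; I go on in millimetres until the force shows the stop.

>>> drive_tool(steps=[0,-0.001,0,0,0,0,1,0,0,0,0,0,0,1,0,-0.001,0,0,0,0,1,0,0,0,0,0,0,1])

```text
clock: 9.83
eef_pos: [0.5929, -0.0526, 0.2003]
tool_rot: [0.982, 0.189, -0.0, 0.0]
ft_force: [0.4, -3.3, -2.0]
grip_width: 0.0
```

>>> drive_tool(steps=[0,-0.001,0,0,0,0,1,0,0,0,0,0,0,1])

```text
clock: 10.0
eef_pos: [0.5928, -0.0524, 0.2004]
tool_rot: [0.982, 0.189, 0.0, 0.001]
ft_force: [0.6, -7.0, -2.3]
grip_width: -0.0002
```

Run:
```python
from st import *
show()
```

```text
10.0 tcp [ 0.5928 -0.0524  0.2004] yaw 21.763405888929046 tilt 0.15346680100395807 bin/disc frame 0.0008938404649314415 -0.08035682411103179 F [ 0.5958 -7.0382 -2.3344] q6 1.1036729649353891
```

>>> drive_tool(steps=[0,-0.001,0,0,0,0,1,0,0,0,0,0,0,1,0,0,0,0,0,0,1])

```text
clock: 10.25
eef_pos: [0.5927, -0.0523, 0.2004]
tool_rot: [0.982, 0.188, 0.0, 0.002]
ft_force: [1.6, -8.3, -3.8]
grip_width: -0.0004
```

>>> drive_tool(steps=[0,0.005,0,0,0,0,1,0,0.01,0,0,0,0,1,0,0,-0.03,0,0,0,1,0,0,-0.03,0,0,0,1,0,0.01,-0.03,0,0,0,1,0,0.02,-0.02,0,0,0,1,0,0,0,0,0,0,1,0,0,0,0,0,0,1])

```text
clock: 10.92
eef_pos: [0.6099, -0.0928, 0.3121]
tool_rot: [0.982, 0.189, 0.002, -0.0]
ft_force: [-0.8, -0.5, -0.3]
grip_width: -0.0002
```

Run:
```python
from st import *
from workcell import vision
import cv2
show()
m=vision.camera_model("wrist"); im,d=vision.camera("wrist"); np.savez("wrist6.npz",im=im,**m)
cv2.imwrite("pics/w6.png",im[...,::-1])
for n in ("scene","side"):
    a,d=vision.camera(n); cv2.imwrite(f"pics/{n}6.png",a[...,::-1])
a=cv2.imread("pics/side6.png")[130:260,195:350]
cv2.imwrite("pics/si6z.png",cv2.resize(a,None,fx=4.5,fy=4.5,interpolation=cv2.INTER_CUBIC))
cv2.imwrite("pics/d6.png",np.hstack([cv2.absdiff(cv2.imread(f"pics/{n}6.png"),cv2.imread(f"pics/{n}0.png"))[80:300,60:400] for n in("scene","side")])*2)
```

```text
10.9167 tcp [ 0.6099 -0.0928  0.3121] yaw 21.746204141056502 tilt 0.2534532990276907 bin/disc frame 0.0019040126769101677 -0.12422316374106546 F [-0.8315 -0.5234 -0.302 ] q6 1.0396102831665852
```

View pics/w6.png

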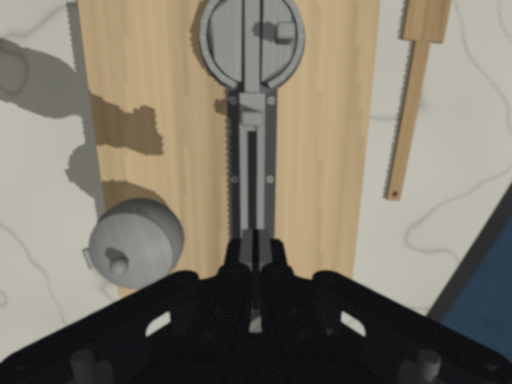

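View pics/si6z.png

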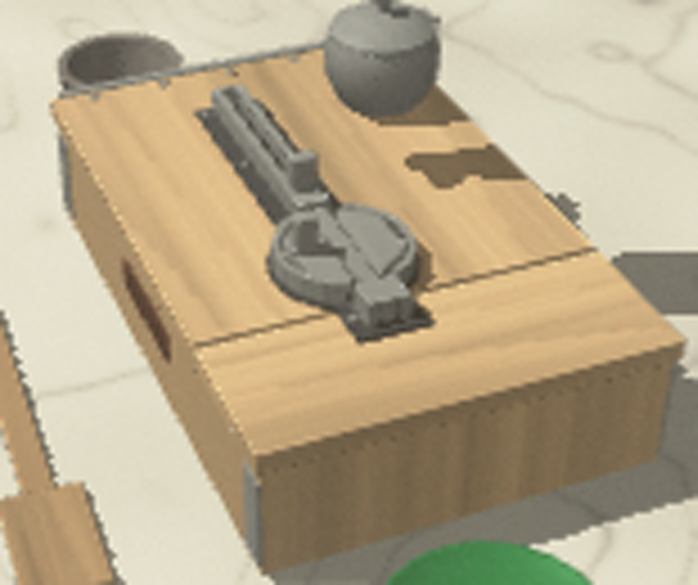

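View pics/d6.png

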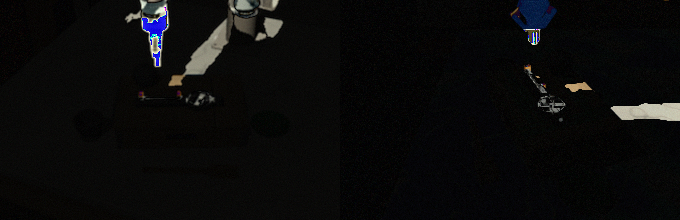

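Run:
```python
import cv2
a=cv2.imread("pics/w6.png")
cv2.imwrite("pics/w6z.png",cv2.resize(a[0:140,190:330],None,fx=4.2,fy=4.2,interpolation=cv2.INTER_CUBIC))
```

```text
(no output)
```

View pics/w6z.png

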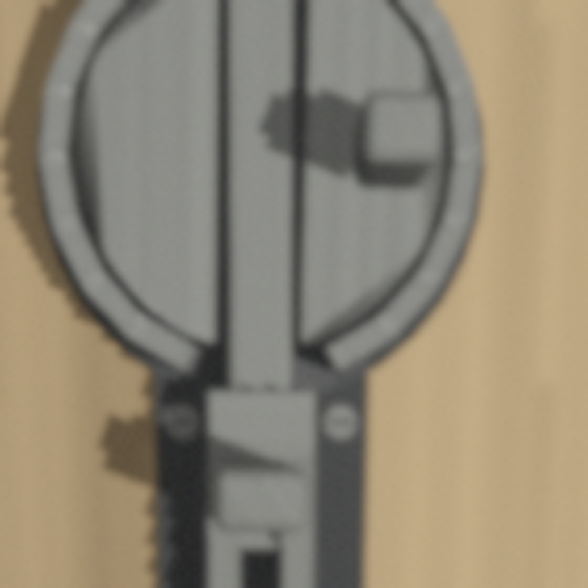

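Run:
```python
from h import *
from st import c,ex,ey
w=np.load("wrist6.npz")
Z=lambda x,y:(190+(x+.5)/4.2-.5,(y+.5)/4.2-.5)
P=lambda p,z:onz(w,Z(*p),z)[:2]-c
t=np.mean([P(p,.1405) for p in [(220,472),(303,475),(302,532),(216,528)]],0); print("bar tab",t@ex,t@ey,"joint est",t@ey+.183)
ang=lambda v:np.degrees(np.arctan2(v[1],v[0]))
for a,b in (((219,10),(214,345)),((306,10),(300,345))): print("slot",ang(P(a,.116)-P(b,.116)))
from workcell import job_done
if t@ey+.183>.115: print(job_done())
```

```text
bar tab 0.0005482430045092337 -0.06393702227747682 joint est 0.11906297772252318
slot 110.15859366232209
slot 110.9216912576915
the job is handed in; nothing more can be done
None
```

The bin lid is locked and the job is handed in; `job_done` gave no verdict, so the results below are my own checks.

With the shut fingers I pushed the disc's tab about 66° clockwise, until its slot lined up with the bar. I then pushed the bar's tab towards the keeper until it stopped moving.

- **Slot:** the wrist camera put it about 1.5° off the bar's line before the bar went in, and about 1° off afterwards. Both are well inside the limit.
- **Bar at its stop:** the push force rose from about 3 N to about 8 N with only about 0.1 mm of further movement. The camera put the bar joint at about 0.119 m; the stop is 0.118 m, and the difference is within calibration error.
- **Other objects:** before-and-after scene and side pictures showed no visible shift of the sugar bowl, mortar, saucer or spatula.
- **Robot:** it was clear of everything and its force reading was near zero at hand-in, at about 11 s of the 54 s allowed.

No check failed. I could not read the joint values directly, so the slot and bar figures are camera estimates.

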